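# Tip the tin over so its coin slot is up

## Task

The tip tin has been left standing on its narrow end. Tip it over its bottom edge, a quarter turn, so that it sits on its base with the slotted lid facing straight up, right beside where it stood. Do not pick it up off the counter, and leave the egg box, the sugar shaker and the card reader as they are.

Things in the scene. Friction and masses are not known exactly. Their poses are not given: they have to be found in the camera images.
- tin_centre (a point): Centre of the shut red metal tip tin, 91 x 124 x 65 mm along its x, y, z, 0.2 kg. z points out of the 91 x 124 mm lid, which has a coin slot. At first it stands on an end, 124 mm tall, leaning 1 degree to its base, the lid facing the robot or up to 110 degrees aside. Pushed near its top it tips without sliding and falls by itself beyond 30 degrees. Sitting on its base: centre 33 mm up, z up.
- egg_box_centre (a point): Centre of a closed grey pulp egg box, 110 x 156 mm and 70 mm high, a bystander; z axis up.
- shaker_centre (a point): Centre of an upright sugar shaker, 44 mm across and 90 mm high, a bystander; z axis up.
- reader_centre (a point): Centre of a dark hand-held card reader lying flat, 155 x 72 mm and 24 mm high, a bystander; z axis up.
Mind the look-alikes: they are no part of the job. Leave any blue or green look-alike of the part that bears tin_centre alone.

How it is judged:
By the outcome, as a careful person would: the job done as asked, in the order asked, and still so for the second after the job is handed in, with the robot touching nothing.
It also fails if it takes over 29 s, if anything falls off the work surface, if the arm or the gripper's body presses on something with over 40 N, if the wrist force passes 120 N, or if a joint passes its speed limit or range.

## Robot

A 6-joint arm with a two-finger parallel gripper is mounted at the origin on the work surface; the furniture and walls round the work are solid. World frame = base frame: x ahead of the robot, y to its left, z up, the work surface at z = 0. Lengths are in m, angles in rad, forces in N, time in s.
With the tool pointing down it reaches from about 0.25 to 0.775 m from the base axis. Payload 4 kg.
Tool frame: the origin (TCP) lies on the centre line of the jaws, within the pads' length; the fingertips stand 14 mm ahead of it and the grasp point (between the pads) lies 5 mm behind it (robot.tcp_to_tips is the distance from the TCP to the fingertips, in m); z points along the fingers, y is the line along which they close (so a half turn about z gives the same grasp; the last joint's range is limited). The gripper opens to 94 mm and grips with 3 to 60 N. Pads are 16 mm wide; open, the fingers measure 119 mm over their backs; the gripper's body (75 mm by 177 mm) begins 78 mm behind the grasp point.
Start: joints at [-0.103, 0.087, 1.371, -0, 1.684, -0.103], TCP at [0.55, -0, 0.185] pointing down, gripper open.
Joint ranges: [-3.1, 3.1], [-0.76, 2.03], [0.27, 2.55], [-1.08, 4.22], [0.17, 2.65], [-2.57, 2.57]. Speed limits (rad/s): [2.79, 2.79, 3.14, 3.14, 3.14, 3.14].

## Interface

Orientations are given as [roll, pitch, yaw] about the fixed x, y, z axes, in that order (R = Rz(yaw) Ry(pitch) Rx(roll)).
In Python, from bench import robot gives the robot as it stands.
- The arm moves only by the tool carry_out, never from a script. Its argument "increments" is a list of rows, each a list of 3 entries, a list of its own where there are three numbers: the closure in counts, from 0 (fully open) to 255 (shut), then the shift along the tool's x, y, z in mm, then the turn about the tool's z in degrees. In form: [[fingers, [dx, dy, dz], twist], ...]. A call has 1 to 8 rows; each row shifts and turns the commanded pose from where the row before left it, along the tool's axes as they then stand; what a row does not reach is not made up. A row lasts 1/10 s, in which the tool goes at most 50 mm and 8.59 degrees, less where a joint would pass 70% of its speed; a pose out of reach is approached as far as the arm can. A call with a gripper value outside its range is refused whole. The fingers move at their own pace and stop on an object; the grip force is fixed at half the most. Time passes only in rows, so rows that do not move let the fingers close. It gives the time, the measured TCP pose, the force, the opening and the grip force at its end, in the units of the state.
- robot.get_obs(): the state, without advancing time (a new reading comes with each control period).
- robot.snapshot(name): name is "scene" or "side" or "wrist"; returns the picture (420x560x3 uint8, blue, green, red); there is no depth.
- robot.get_calibration(name): a dict with "vfov" (degrees; the focal length in pixels is half the picture's height over the tangent of half this angle, whatever the lens; pixels are square), "cx", "cy" (the principal point, pixels), "T" (4x4, takes a point from camera to world coordinates). Camera axes: x right, y down, z forward; pixel columns grow to the right and rows downward; lengths in m; the calibration is good to about 2 mm. A picture is of the moment at which its call begins: read the wrist's pose just before it. get_calibration takes no time and is no camera call; for the wrist camera it gives the pose at the moment of the call.
- robot.close_job(): hands the job in; it is judged then, once.
The state is a dict: "time": time; "joint_positions": joint angles; "qvel": joint speeds; "joint_torque": joint torques, N m; "tool_pos": TCP position; "ee_rot": TCP orientation; "wrist_force": force on the tool from outside, world axes, zero at the start; "wrist_torque": the same for the moment, N m; "width": finger opening in m; "finger_force": force on a finger pad.
Only numpy, scipy, OpenCV 4.12 (cv2) and the standard library are available. Lean on these libraries where they do the work, as an engineer would, in place of code of your own. Each camera call takes 0.05 s, during which the arm holds its last target. There are 200 camera calls.

## Working session

There is one attempt and no reset: what is moved stays moved. The work goes in short steps, Python scripts to look and compute and a tool call to move; the robot and the scene stay as the last step left them, time stands still between calls to the robot, and variables do not carry over. Pictures are saved under pics/ and viewed, at most 10 in all, crops included, and the job is handed in when it is done.

Besides the shell and the picture viewer there is one more tool, called after "Call:" as name([rows], argument=value, ...), one row to a line, values as JSON. carry_out: Moves the arm, as the interface text tells. Its arguments: {"type":"object","properties":{"increments":{"type":"array","items":{"type":"array"}}},"required":["increments"]}

```bash
mkdir -p pics
python3 - <<'E'
from bench import robot
import cv2,numpy as np
for n in("scene","side"):
    im=robot.snapshot(n);cv2.imwrite(f"pics/{n}0.png",im);c=robot.get_calibration(n);print(n,c["vfov"],c["cx"],c["cy"],np.round(c["T"],3).tolist(), [k for k in c])
E
```

```text
scene 42.35865910650253 279.27115256502583 211.6932120807333 [[0.642, -0.53, 0.554, -0.37], [-0.766, -0.425, 0.482, -0.82], [-0.02, -0.734, -0.679, 1.242], [0.0, 0.0, 0.0, 1.0]] ['vfov', 'cx', 'cy', 'T']
side 57.94331289779249 279.45812556557973 209.04966872826265 [[0.81, -0.392, 0.437, 0.194], [-0.587, -0.542, 0.601, -0.586], [0.001, -0.743, -0.669, 0.73], [0.0, 0.0, 0.0, 1.0]] ['vfov', 'cx', 'cy', 'T']
```

View pics/scene0.png

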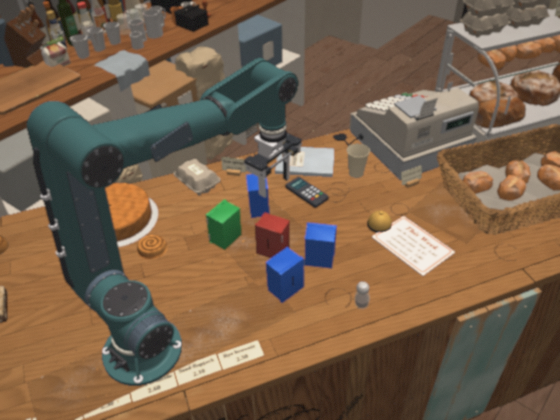

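View pics/side0.png

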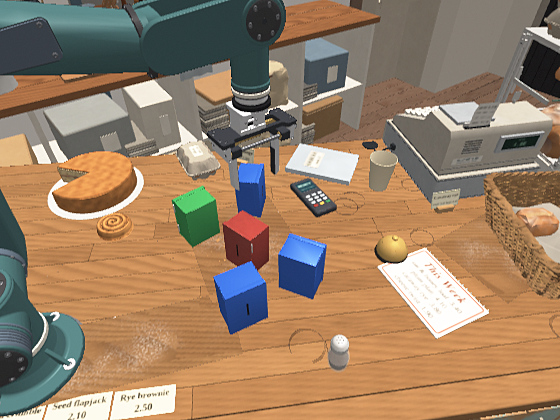

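The tins: red at side (246,240), the only red one. The blue ones at (250,190), (302,265) and (242,298) and the green one at (196,215) are look-alikes. I'll confirm the red tin and its slot face in an enlarged crop.

Run:
```python
import cv2,numpy as np
a=cv2.imread("pics/side0.png")[150:350,160:340];b=cv2.imread("pics/scene0.png")[165:305,200:345]
a=cv2.resize(a,(440,489),interpolation=2);b=cv2.resize(b,(360,348),interpolation=2)
o=np.zeros((489,800,3),np.uint8);o[:,:440]=a;o[:348,440:]=b
cv2.imwrite("pics/crop.png",o)
```

```text
(no output)
```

View pics/crop.png

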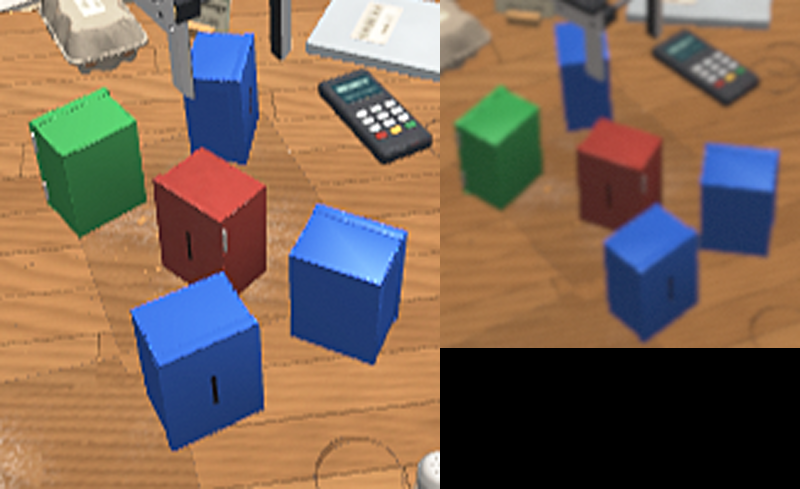

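```bash
cat > h.py <<'E'
import cv2,numpy as np
from bench import robot
def ray(n,p,z):
    c=robot.get_calibration(n);f=210/np.tan(np.radians(c["vfov"]/2));T=np.array(c["T"])
    d=T[:3,:3]@np.array([(p[0]-c["cx"])/f,(p[1]-c["cy"])/f,1]);o=T[:3,3]
    return o+d*(z-o[2])/d[2]
E
python3 - <<'E'
from h import *
np.set_printoptions(precision=4,suppress=True)
for n in("side","scene"):
    h=cv2.cvtColor(cv2.imread(f"pics/{n}0.png"),cv2.COLOR_BGR2HSV)
    R=((h[...,0]<6)|(h[...,0]>172))&(h[...,1]>130)&(h[...,2]>40)
    B=(h[...,0]>105)&(h[...,0]<125)&(h[...,1]>150)&(h[...,2]>60);G=(h[...,0]>50)&(h[...,0]<75)&(h[...,1]>130)
    for nm,m in(("R",R),("B",B),("G",G)):
        for c in cv2.findContours(m.astype(np.uint8),0,2)[0]:
            if cv2.contourArea(c)<400: continue
            p=cv2.approxPolyDP(cv2.convexHull(c),3,True)[:,0]
            print(n,nm)
            for q in p: print("  ",q,"top",ray(n,q,.124)[:2],"bot",ray(n,q,0)[:2])
crop={"L":(155,183),"B":(203,150),"Rr":(266,185),"F":(220,220)}
P={k:ray("side",(v[0]/2.444+159.7,v[1]/2.444+149.7),.124)[:2] for k,v in crop.items()}
crop2={"L":(580,150),"B":(604,119),"Rr":(662,133),"F":(640,172)}
Q={k:ray("scene",((v[0]-440)/2.483+199.7,v[1]/2.483+164.7),.124)[:2] for k,v in crop2.items()}
for X in(P,Q):
    print(X,"LF",np.linalg.norm(X["L"]-X["F"]),"FR",np.linalg.norm(X["Rr"]-X["F"]),"ctr",sum(X.values())/4)
    a=X["L"]-X["F"]+X["B"]-X["Rr"]; b=X["Rr"]-X["F"]+X["B"]-X["L"]
    print("wid dir deg",np.degrees(np.arctan2(a[1],a[0])),"push dir deg",np.degrees(np.arctan2(b[1],b[0])))
E
```

```text
side R
   [242 210] top [0.5155 0.0084] bot [0.5812 0.13  ]
   [268 226] top [ 0.5348 -0.0725] bot [0.6045 0.0325]
   [268 260] top [ 0.4775 -0.1554] bot [ 0.5355 -0.0673]
   [259 268] top [ 0.4506 -0.162 ] bot [ 0.5031 -0.0753]
   [238 265] top [ 0.4201 -0.1302] bot [ 0.4663 -0.037 ]
   [226 257] top [ 0.4109 -0.0971] bot [0.4553 0.003 ]
   [223 223] top [ 0.4567 -0.0039] bot [0.5104 0.1151]
side B
   [251 261] top [ 0.4474 -0.1369] bot [ 0.4993 -0.045 ]
   [265 282] top [ 0.4407 -0.1982] bot [ 0.4912 -0.1189]
   [267 316] top [ 0.4007 -0.2633] bot [ 0.443  -0.1973]
   [230 333] top [ 0.3289 -0.2532] bot [ 0.3565 -0.1851]
   [220 310] top [ 0.3377 -0.2021] bot [ 0.367  -0.1236]
   [214 277] top [ 0.3653 -0.1285] bot [ 0.4004 -0.0349]
side B
   [289 234] top [ 0.5582 -0.1208] bot [ 0.6327 -0.0257]
   [325 245] top [ 0.6013 -0.1929] bot [ 0.6847 -0.1125]
   [322 278] top [ 0.538  -0.2566] bot [ 0.6084 -0.1892]
   [312 298] top [ 0.4918 -0.2813] bot [ 0.5527 -0.219 ]
   [279 286] top [ 0.4574 -0.2222] bot [ 0.5113 -0.1477]
   [278 254] top [ 0.504  -0.1542] bot [ 0.5674 -0.0658]
side B
[... 2041 characters left out ...]
0164] bot [0.4944 0.1091]
   [224 247] top [0.3308 0.0027] bot [0.4086 0.0938]
   [212 241] top [0.3262 0.0464] bot [0.4034 0.1424]
   [208 216] top [0.3932 0.131 ] bot [0.4779 0.2364]
{'L': array([ 0.4543, -0.0086]), 'B': array([0.5149, 0.0041]), 'Rr': array([ 0.5369, -0.0716]), 'F': array([ 0.478 , -0.0843])} LF 0.07924511899416557 FR 0.06026748557542381 ctr [ 0.496  -0.0401]
wid dir deg 106.75191207035728 push dir deg 11.986836641964793
{'L': array([ 0.455, -0.009]), 'B': array([0.514 , 0.0043]), 'Rr': array([ 0.5391, -0.0667]), 'F': array([ 0.4715, -0.0886])} LF 0.08130291415426062 FR 0.07111798501346867 ctr [ 0.4949 -0.04  ]
wid dir deg 105.43739133551261 push dir deg 15.555096592153365
```

The lid is the slotted face turned to the robot. Both views agree: top centre is at (0.496,-0.040), and the push direction is about 14° (away from the robot). The landing strip is clear of the blue tins and the reader. Next I move above the lid side with the fingers half closed.

Call:
carry_out([
  [174, [0, 0, 0], 0],
  [174, [-32, 15, 0], 0],
  [174, [-32, 15, 0], 0],
  [174, [-32, 15, 0], 0],
  [174, [-33, 15, 0], 0],
  [174, [0, 0, 0], -7],
  [174, [0, 0, 0], -7],
  [174, [0, 0, 0], 0],
])

```text
time: 0.9
tool_pos: [0.6099, -0.1295, 0.1839]
ee_rot: [-3.141, -0.001, 1.814]
wrist_force: [-0.2, 0.7, 0.3]
width: 0.0336
finger_force: 0.0
```

Run:
```python
from h import *
from scipy.spatial.transform import Rotation as Ro
np.set_printoptions(precision=4,suppress=True)
o=robot.get_obs();print(o["tool_pos"],o["ee_rot"],o["width"],o["time"])
r=Ro.from_euler("xyz",o["ee_rot"]).as_matrix() if np.size(o["ee_rot"])==3 else None;print(r)
cv2.imwrite("pics/w1.png",robot.snapshot("wrist"))
```

```text
[ 0.6099 -0.1295  0.1839] [-3.1407 -0.0006  1.8141] 0.03363746490902518 0.9
[[-0.2409  0.9705 -0.001 ]
 [ 0.9705  0.2409  0.0003]
 [ 0.0006 -0.0009 -1.    ]]
```

View pics/w1.png

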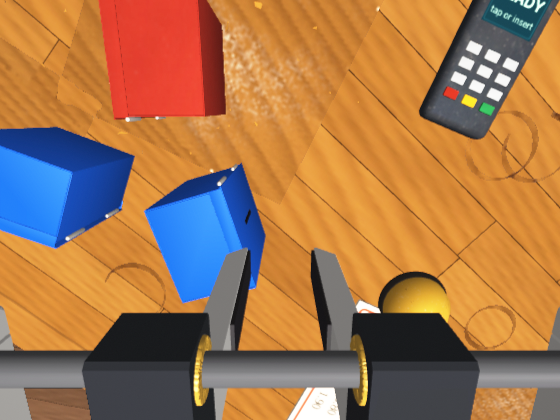

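The tool's start yaw was 90°, so the move came out rotated. It stayed above everything and touched nothing. The wrist view shows the red tin at (165,60), the reader at (490,70) and the blue look-alikes at (60,185) and (205,230). I'll correct the position and turn the tool.

Call:
carry_out([
  [174, [28, -42, 0], 0],
  [174, [28, -42, 0], 0],
  [174, [28, -42, 0], 0],
  [174, [28, -41, 0], 0],
  [174, [0, 0, 0], 8],
  [174, [0, 0, 0], 8],
  [174, [0, 0, 0], 8],
  [174, [0, 0, 0], 8],
])

```text
time: 1.75
tool_pos: [0.4219, -0.0608, 0.1847]
ee_rot: [3.141, -0.0, 1.249]
wrist_force: [-0.0, 0.6, -0.0]
width: 0.0299
finger_force: 0.0
```

Call:
carry_out([
  [174, [0, 0, 0], 8],
  [174, [0, 0, 0], 8],
  [174, [0, 0, 0], 8],
  [174, [0, 0, 0], 8],
  [174, [0, 0, 0], 8],
  [174, [0, 0, 0], 8],
  [174, [0, 0, 0], 8],
  [174, [0, 0, 0], 2],
])

```text
time: 2.55
tool_pos: [0.4221, -0.0609, 0.1846]
ee_rot: [3.141, -0.0, 0.239]
wrist_force: [0.0, 0.5, 0.0]
width: 0.0301
finger_force: 0.0
```

Run:
```python
from h import *
np.set_printoptions(precision=4,suppress=True)
o=robot.get_obs();print(o["tool_pos"],o["ee_rot"],o["width"],o["time"],o["joint_positions"])
im=robot.snapshot("wrist");cv2.imwrite("pics/w2.png",im)
h=cv2.cvtColor(im,cv2.COLOR_BGR2HSV)
R=((h[...,0]<6)|(h[...,0]>172))&(h[...,1]>130)&(h[...,2]>40)
c=max(cv2.findContours(R.astype(np.uint8),0,2)[0],key=cv2.contourArea)
for q in cv2.approxPolyDP(c,4,True)[:,0]: print(q,ray("wrist",q,.124)[:2],ray("wrist",q,0)[:2])
print("reader near end",[ray("side",p,.024)[:2] for p in((290,182),(328,216),(337,208))])
```

```text
[ 0.4221 -0.0609  0.1846] [ 3.1413 -0.0004  0.2391] 0.030067537391558943 2.55 [-0.2764 -0.1928  1.6374 -0.      1.6964  1.0553]
[208  69] [0.5159 0.0134] [0.5228 0.0396]
[210 160] [0.4543 0.0005] [0.4319 0.0206]
[328 159] [ 0.4759 -0.0845] [ 0.4637 -0.1047]
[328  68] [ 0.5363 -0.0672] [ 0.5529 -0.0792]
reader near end [array([0.7526, 0.129 ]), array([ 0.7457, -0.0518]), array([ 0.7878, -0.0419])]
```

View pics/w2.png

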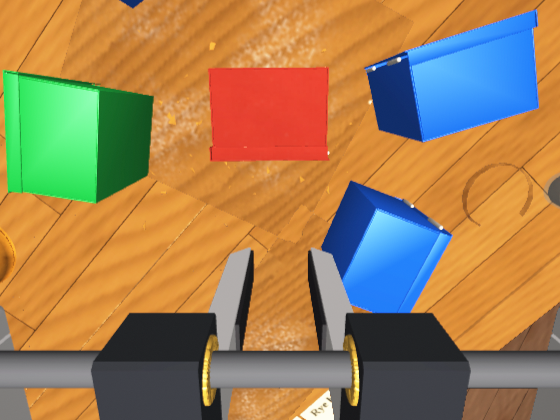

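The tool is square to the tin (red top at columns 208–328, rows 68–160), with the lid 46 mm ahead and 8 mm to the left. Both neighbouring tins are clear of the fingers.

Call:
carry_out([
  [174, [0, -8, 20], 0],
  [174, [0, 0, 25], 0],
  [174, [0, 0, 25], 0],
  [174, [10, 0, 0], 0],
  [174, [10, 0, 0], 0],
  [174, [10, 0, 0], 0],
  [174, [5, 0, 0], 0],
  [174, [5, 0, 0], 0],
])

```text
time: 3.4
tool_pos: [0.4606, -0.0437, 0.1156]
ee_rot: [3.141, -0.002, 0.245]
wrist_force: [-0.1, 0.5, 0.7]
width: 0.0298
finger_force: 0.0
```

Call:
carry_out([
  [174, [5, 0, 0], 0],
  [174, [5, 0, 0], 0],
  [174, [5, 0, 0], 0],
  [174, [5, 0, 0], 0],
  [174, [5, 0, 0], 0],
  [174, [0, 0, 0], 0],
])

```text
time: 4.0
tool_pos: [0.4838, -0.0376, 0.1144]
ee_rot: [-3.142, -0.0, 0.245]
wrist_force: [-0.7, 0.0, -0.2]
width: 0.0298
finger_force: 0.0
```

Run:
```python
from h import *
cv2.imwrite("pics/s2.png",robot.snapshot("side"))
```

```text
(no output)
```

View pics/s2.png

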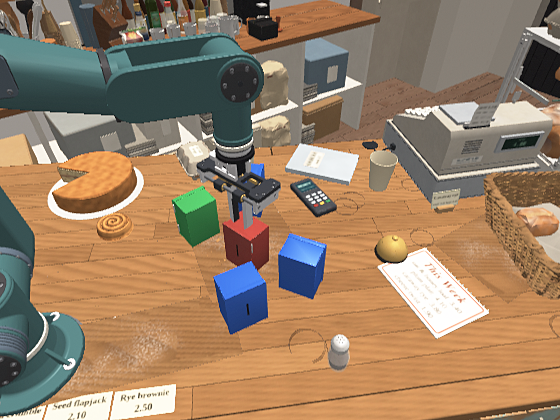

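The fingers are on the lid near its top, and the tin at (247,240) is starting to tilt without sliding. I'll keep pushing past the balance point.

Call:
carry_out([
  [174, [5, 0, 0], 0],
  [174, [5, 0, 0], 0],
  [174, [5, 0, 0], 0],
  [174, [5, 0, 0], 0],
  [174, [5, 0, 0], 0],
  [174, [5, 0, 0], 0],
  [174, [5, 0, 0], 0],
  [174, [5, 0, 0], 0],
])

```text
time: 4.85
tool_pos: [0.5226, -0.0279, 0.1145]
ee_rot: [-3.142, 0.0, 0.244]
wrist_force: [-0.7, 0.0, 0.4]
width: 0.0297
finger_force: 0.0
```

Call:
carry_out([
  [174, [0, 0, 0], 0],
  [174, [0, 0, 0], 0],
  [174, [0, 0, -30], 0],
  [174, [-20, 0, -40], 0],
  [174, [-40, 0, -30], 0],
  [174, [-40, 0, 0], 0],
  [174, [-40, 0, 0], 0],
  [174, [0, 0, 0], 0],
])

```text
time: 5.65
tool_pos: [0.3834, -0.0624, 0.2154]
ee_rot: [3.14, -0.001, 0.242]
wrist_force: [-0.3, -0.3, 0.0]
width: 0.0301
finger_force: 0.0
```

Run:
```python
from h import *
s=robot.snapshot("side");w=robot.snapshot("wrist")
h=cv2.cvtColor(s,cv2.COLOR_BGR2HSV)
R=((h[...,0]<6)|(h[...,0]>172))&(h[...,1]>130)&(h[...,2]>40)
c=max(cv2.findContours(R.astype(np.uint8),0,2)[0],key=cv2.contourArea)
for q in cv2.approxPolyDP(cv2.convexHull(c),3,True)[:,0]: print(q,ray("side",q,.065)[:2].round(3),ray("side",q,0)[:2].round(3))
a=cv2.resize(s[130:350,150:370],(400,400));b=cv2.resize(w,(400,300));o=np.zeros((400,800,3),np.uint8);o[:,:400]=a;o[:300,400:]=b
cv2.imwrite("pics/s3.png",o)
```

```text
[242 210] [0.547 0.066] [0.581 0.13 ]
[268 226] [ 0.568 -0.023] [0.604 0.032]
[268 260] [ 0.505 -0.113] [ 0.536 -0.067]
[259 268] [ 0.476 -0.121] [ 0.503 -0.075]
[235 264] [ 0.438 -0.079] [ 0.462 -0.03 ]
[226 256] [ 0.434 -0.047] [0.457 0.006]
[223 223] [0.482 0.053] [0.51  0.115]
```

View pics/s3.png

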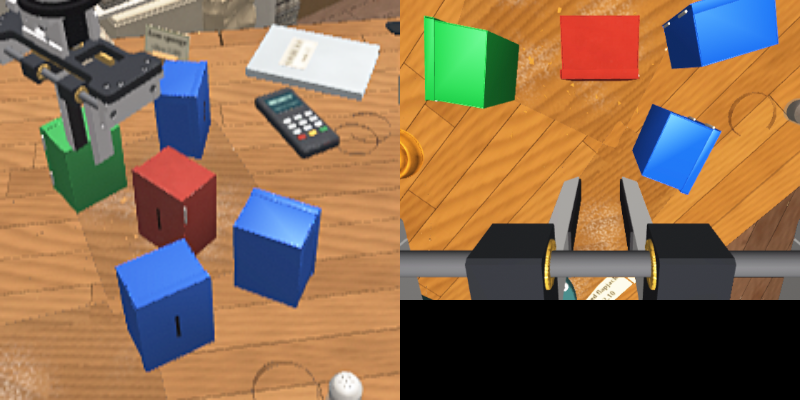

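The tin is back upright exactly where it stood, at (175,205) in the left half, so the push fell short of the balance point. I'll repeat it and watch the tilt at the end of the push.

Call:
carry_out([
  [174, [10, 0, 35], 0],
  [174, [10, 0, 35], 0],
  [174, [10, 0, 30], 0],
  [174, [15, 0, 0], 0],
  [174, [15, 0, 0], 0],
  [174, [10, 0, 0], 0],
  [174, [8, 0, 0], 0],
  [174, [8, 0, 0], 0],
])

```text
time: 6.55
tool_pos: [0.4707, -0.0409, 0.1144]
ee_rot: [-3.142, 0.0, 0.245]
wrist_force: [1.0, 0.8, -0.1]
width: 0.0297
finger_force: 0.0
```

Call:
carry_out([
  [174, [8, 0, 0], 0],
  [174, [8, 0, 0], 0],
  [174, [8, 0, 0], 0],
  [174, [8, 0, 0], 0],
  [174, [8, 0, 0], 0],
  [174, [8, 0, 0], 0],
  [174, [8, 0, 0], 0],
  [174, [0, 0, 0], 0],
])

```text
time: 7.35
tool_pos: [0.525, -0.0274, 0.1144]
ee_rot: [-3.142, -0.0, 0.245]
wrist_force: [-1.1, 0.1, -0.7]
width: 0.0301
finger_force: 0.0
```

Run:
```python
from h import *
o=robot.get_obs();print(o["tool_pos"],o["wrist_force"])
s=robot.snapshot("side");w=robot.snapshot("wrist");g=robot.snapshot("scene")
a=cv2.resize(s[130:330,150:350],(400,400));b=cv2.resize(w,(400,300));o=np.zeros((600,800,3),np.uint8);o[:400,:400]=a;o[:300,400:]=b
o[300:,400:]=cv2.resize(g[140:290,180:380],(400,300))
cv2.imwrite("pics/s4.png",o)
```

```text
[ 0.52496275 -0.02735356  0.11436173] [-1.07394948  0.14094846 -0.73905635]
```

View pics/s4.png

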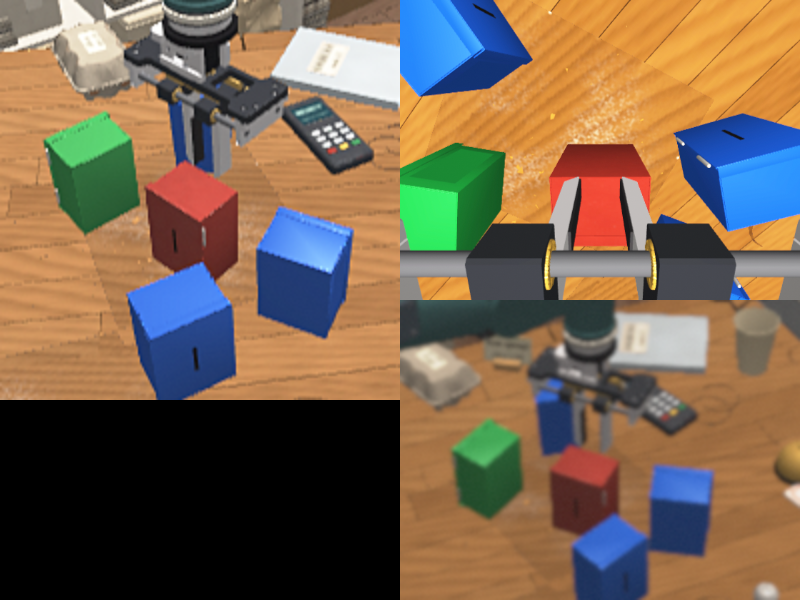

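Run:
```python
from h import *
np.set_printoptions(precision=4,suppress=True)
o=robot.get_obs();p=np.array(o["tool_pos"]);print(p,o["joint_positions"])
for n in("side","scene"):
    c=robot.get_calibration(n);f=210/np.tan(np.radians(c["vfov"]/2));Ti=np.linalg.inv(np.array(c["T"]))
    for nm,q in(("tip",p+[0,0,-.014]),("L",[.455,-.006,.124]),("Lb",[.457,.002,0]),("tip0",[.55,0,.171])):
        x=Ti@np.r_[q,1];print(n,nm,f*x[0]/x[2]+c["cx"],f*x[1]/x[2]+c["cy"])
```

```text
[ 0.5239 -0.0276  0.1144] [-0.1606  0.0558  1.5435 -0.0001  1.5428  1.1658]
side tip 253.67573990505733 224.1947786985332
side L 222.8004235219785 223.80733394292207
side Lb 226.78152944070564 256.9350831589628
side tip0 255.2543684099587 191.1415682599819
scene tip 276.0604540004227 221.02671397564188
scene L 255.3258999167577 224.6594064576014
scene Lb 255.83266063848873 251.6217006573488
scene tip0 274.0915477438551 195.45688850543587
```

The fingers passed over the tin without moving it. Their visible tips sit about 10 px (roughly 30 mm) above where the given tip length puts them. I'll back off, check `tcp_to_tips` and measure the tips.

Call:
carry_out([
  [174, [-30, 0, -5], 0],
  [174, [-30, 0, 0], 0],
  [174, [-35, 0, 0], 0],
  [174, [0, 0, 5], 0],
  [174, [0, 0, 0], 0],
])

```text
time: 8.0
tool_pos: [0.4314, -0.0506, 0.1142]
ee_rot: [-3.142, -0.001, 0.243]
wrist_force: [0.2, 0.7, -0.1]
width: 0.0299
finger_force: 0.0
```

Run:
```python
from h import *
print(robot.tcp_to_tips)
o=robot.get_obs();p=np.array(o["tool_pos"]);print(p,o["width"])
out=np.zeros((400,800,3),np.uint8)
for i,n in enumerate(("side","scene")):
    im=robot.snapshot(n)
    c=robot.get_calibration(n);f=210/np.tan(np.radians(c["vfov"]/2));Ti=np.linalg.inv(np.array(c["T"]))
    k=1 if n=="side" else 0
    u0,v0,w=((150,130,160),(200,140,110))[i];s=400/w
    cr=cv2.resize(im[v0:v0+w,u0:u0+w],(400,400),interpolation=2)
    for off,col in((.014,(0,255,255)),(-.02,(255,255,0))):
        x=Ti@np.r_[p-[0,0,off],1];u=(f*x[0]/x[2]+c["cx"]);v=(f*x[1]/x[2]+c["cy"]);print(n,off,u,v)
        cv2.circle(cr,(int((u-u0)*s),int((v-v0)*s)),3,col,-1)
    out[:,400*i:400*i+400]=cr
cv2.imwrite("pics/s5.png",out)
```

```text
0.014
[ 0.4314063  -0.05058363  0.11420663] 0.02987322498359195
side 0.014 224.53699687105234 247.0545274204691
side -0.02 223.03679453421586 236.4779327988214
scene 0.014 261.6910411456747 241.4771740171518
scene -0.02 261.1955131256583 233.28180864984174
```

View pics/s5.png

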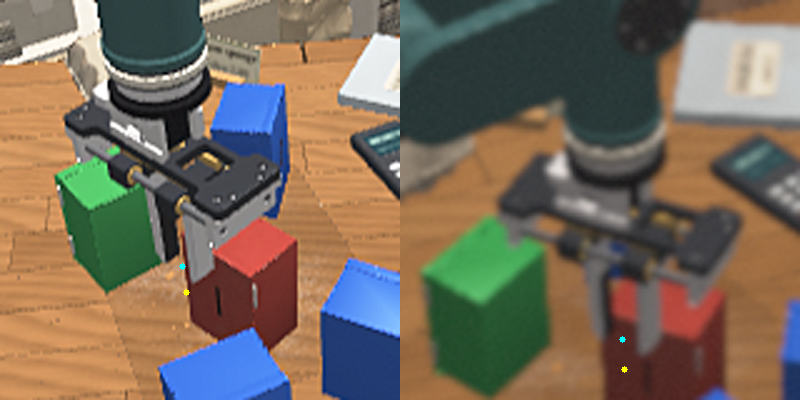

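Both views put the real tips at z ≈ 0.13: side mid-tip at (184,272), scene at (625,343), matching the cyan mark. That is about 30 mm higher than the stated length gives, while x and y fit. I'll go 35 mm lower and push again.

Call:
carry_out([
  [174, [0, 0, 12], 0],
  [174, [0, 0, 12], 0],
  [174, [0, 0, 11], 0],
  [174, [10, 0, 0], 0],
  [174, [10, 0, 0], 0],
  [174, [5, 0, 0], 0],
  [174, [5, 0, 0], 0],
  [174, [5, 0, 0], 0],
])

```text
time: 8.9
tool_pos: [0.4667, -0.0421, 0.08]
ee_rot: [3.141, -0.001, 0.244]
wrist_force: [-0.6, 0.2, 1.0]
width: 0.0298
finger_force: 0.5
```

```bash
cat > red.py <<'E'
from h import *
o=robot.get_obs();print(np.round(o["tool_pos"],4),np.round(o["wrist_force"],1),o["time"])
for n in("side","scene"):
    h=cv2.cvtColor(robot.snapshot(n),cv2.COLOR_BGR2HSV)
    R=((h[...,0]<6)|(h[...,0]>172))&(h[...,1]>130)&(h[...,2]>40)
    c=max(cv2.findContours(R.astype(np.uint8),0,2)[0],key=cv2.contourArea)
    print(n,cv2.contourArea(c),cv2.boundingRect(c))
    for q in cv2.approxPolyDP(cv2.convexHull(c),3,True)[:,0]: print("  ",q,ray(n,q,.065)[:2].round(3),ray(n,q,0)[:2].round(3))
E
python3 red.py
```

```text
[ 0.4667 -0.0421  0.08  ] [-0.6  0.2  1. ] 8.9
side 1256.5 (226, 219, 47, 50)
   [272 223] [ 0.582 -0.02 ] [0.62  0.036]
   [269 255] [ 0.516 -0.102] [ 0.547 -0.055]
   [257 268] [ 0.472 -0.118] [ 0.499 -0.072]
   [238 264] [ 0.444 -0.083] [ 0.468 -0.034]
   [227 256] [ 0.435 -0.048] [0.459 0.004]
   [227 236] [0.468 0.007] [0.494 0.065]
   [234 220] [0.51  0.046] [0.541 0.108]
   [267 219] [ 0.58 -0.  ] [0.618 0.057]
scene 657.5 (257, 214, 34, 41)
   [265 214] [0.554 0.045] [0.605 0.093]
   [290 224] [ 0.569 -0.046] [ 0.62  -0.003]
   [288 243] [ 0.501 -0.093] [ 0.549 -0.053]
   [273 254] [ 0.438 -0.087] [ 0.483 -0.046]
   [257 248] [ 0.427 -0.034] [0.471 0.01 ]
```

Now it tilts: the top corner moved from (268,226) to (272,223) and the bottom corner stayed put. I'll keep pushing.

Call:
carry_out([
  [174, [6, 0, 0], 0],
  [174, [6, 0, 0], 0],
  [174, [6, 0, 0], 0],
  [174, [6, 0, 0], 0],
  [174, [6, 0, 0], 0],
  [174, [6, 0, 0], 0],
  [174, [6, 0, 0], 0],
  [174, [5, 0, 0], 0],
])

```text
time: 9.8
tool_pos: [0.5121, -0.0305, 0.0794]
ee_rot: [-3.142, -0.0, 0.245]
wrist_force: [-0.2, 0.2, 0.8]
width: 0.0295
finger_force: 0.0
```

Call:
carry_out([
  [174, [5, 0, 0], 0],
  [174, [5, 0, 0], 0],
  [174, [0, 0, 0], 0],
  [174, [0, 0, 0], 0],
  [174, [0, 0, 0], 0],
  [174, [0, 0, 0], 0],
])

```text
time: 10.4
tool_pos: [0.521, -0.0283, 0.0795]
ee_rot: [3.142, -0.0, 0.244]
wrist_force: [0.0, 0.0, 0.4]
width: 0.0297
finger_force: 0.0
```

```bash
python3 red.py
```

```text
[ 0.521  -0.0283  0.0795] [0.  0.  0.4] 10.4
side 1534.5 (244, 207, 57, 52)
   [285 207] [0.645 0.01 ] [0.689 0.068]
   [300 215] [ 0.658 -0.038] [0.703 0.016]
   [299 230] [ 0.622 -0.079] [ 0.664 -0.029]
   [270 258] [ 0.512 -0.111] [ 0.543 -0.065]
   [246 242] [ 0.494 -0.037] [0.524 0.017]
   [244 226] [0.519 0.013] [0.551 0.071]
   [265 208] [0.6   0.038] [0.64  0.098]
scene 815.5 (266, 206, 40, 39)
   [278 207] [0.606 0.034] [0.66  0.082]
   [305 209] [ 0.653 -0.039] [0.709 0.004]
   [304 222] [ 0.603 -0.074] [ 0.657 -0.033]
   [290 244] [ 0.502 -0.1  ] [ 0.55 -0.06]
   [268 237] [ 0.482 -0.029] [0.53  0.014]
   [266 224] [0.522 0.013] [0.571 0.059]
```

It has fallen onto its base, with corners as predicted for z = 0.065. I'll retreat and take one last look.

Call:
carry_out([
  [174, [-10, 0, -20], 0],
  [174, [-20, 0, -40], 0],
  [174, [-30, 0, -40], 0],
  [174, [-40, 0, -20], 0],
  [174, [-30, 0, 0], 0],
  [174, [0, 0, 0], 0],
  [174, [0, 0, 0], 0],
])

```text
time: 11.2
tool_pos: [0.3951, -0.0598, 0.1998]
ee_rot: [3.141, -0.002, 0.244]
wrist_force: [0.4, 0.1, 0.1]
width: 0.03
finger_force: 0.0
```

```bash
python3 red.py
python3 - <<'E'
from h import *
s=robot.snapshot("side");cv2.imwrite("pics/s6.png",cv2.resize(s[120:390,130:490],(800,600)))
E
```

```text
[ 0.3951 -0.0598  0.1998] [0.4 0.1 0.1] 11.2
side 1851.5 (244, 202, 57, 57)
   [276 202] [0.637 0.04 ] [0.681 0.101]
   [300 215] [ 0.658 -0.038] [0.703 0.016]
   [299 230] [ 0.622 -0.079] [ 0.664 -0.029]
   [270 258] [ 0.512 -0.111] [ 0.543 -0.065]
   [246 242] [ 0.494 -0.037] [0.524 0.017]
   [244 226] [0.519 0.013] [0.551 0.071]
scene 1057.5 (266, 202, 40, 43)
   [282 202] [0.632 0.04 ] [0.688 0.087]
   [305 209] [ 0.653 -0.039] [0.709 0.004]
   [304 222] [ 0.603 -0.074] [ 0.657 -0.033]
   [290 244] [ 0.502 -0.1  ] [ 0.55 -0.06]
   [268 237] [ 0.482 -0.029] [0.53  0.014]
   [266 224] [0.522 0.013] [0.571 0.059]
```

View pics/s6.png

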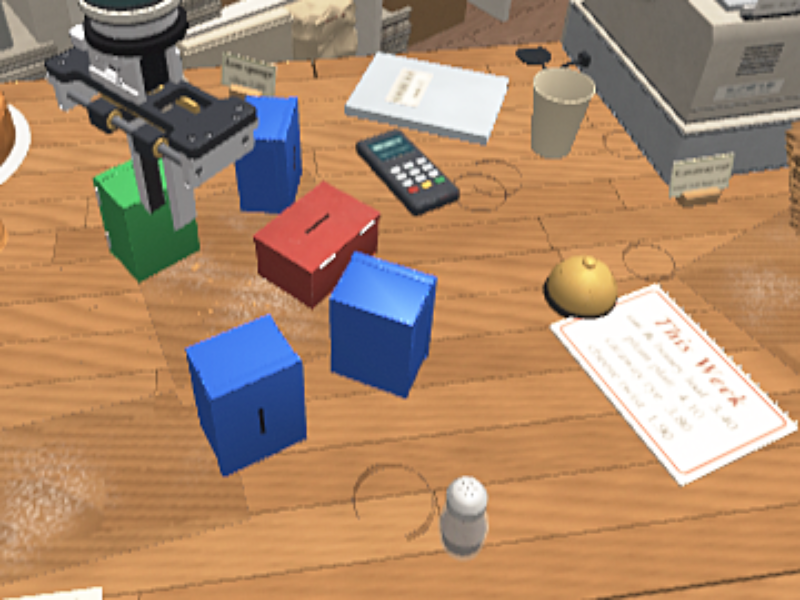

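The red tin sits on its base with the slot facing up at (317,222). The bystanders and look-alikes have not moved, and the gripper is clear of everything.

```bash
python3 -c "
from bench import robot
print(robot.close_job())"
```

```text
the job is handed in; nothing more can be done
None
```

The red tip tin was tipped a quarter turn onto its base beside where it stood, slotted lid up, with nothing else moved, and the job is handed in; two earlier pushes passed over the tin because the fingertips sat about 30 mm higher than specified.

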